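# Zero the bench gauge with the stylus and hold its spring jaw open at the mark

### The job

Zero the bench size gauge: with its jaws shut, press the recessed key on the measuring head right down with the dotting stylus, then stand the stylus back in the middle hole of its wooden block and let go of it. Then draw the spring-loaded sliding jaw out by its knob until its pointer meets the index clamped on the rule, and finish still holding it there so that I can stand the next casting between the jaws; never let the jaw snap back, and leave the casting, the bottle and the jar where they stand.

Things in the scene. Friction and masses are not known exactly. Their poses are not given: they have to be found in the camera images.
- gauge: Bench size gauge, fixed. Grey base 340 x 190 mm, 18 mm high. Origin on the table under the shut knob's axis; x = the way the jaw is drawn, z up. Along x: measuring head -175 to -65 mm (120 wide, 52 high), fixed jaw to -53, sliding jaw and aluminium carriage -53 to +19 when shut (124 wide), end block 125 to 145, all 50 mm high or less. Steel rule along the -y edge (y -92 to -70, top 26 mm).
- carriage (a joint): How far the sliding jaw is drawn out along the gauge's +x, m: 0 = jaws shut, 0.085 = end of travel. A spring pulls it back to 0: about 4.2 N at 0, rising to 7.2 N at 0.085; let go, it snaps shut. Carriage mass 0.5 kg.
- knob (a point): Centre of the black upright cylindrical pull knob on the carriage, 77 mm above the table; it moves with the carriage. The knob is 24 mm in diameter; that diameter runs from 56 to 98 mm above the table, over the carriage's flat top at 50 mm. Nothing stands higher than 52 mm within 100 mm of it.
- pointer (a point): Tip of the small dark pointer on the carriage's -y side, just above the rule, 28 mm above the table; moves with the carriage. It stands 11 mm nearer the head than the knob's axis.
- index_clip: Small dark steel index (16 x 16 mm, 24 mm high with brass thumbscrew) clamped on the rule's outer edge, fixed; its point faces the carriage pointer. Origin under its point, 26 mm above the table; axes parallel to the gauge's. The jaw is at the mark when the pointer is level with this origin along the gauge's x: a draw of 35 to 70 mm, different each time.
- zero_top (a point): Top centre of the zero key: a round grey cap 12 mm in diameter in a round recess 14 mm wide (1.5 mm chamfer) in the head's black top panel, on the rule's side, display on the other; midway between two flat printed keys that are not used. When up, the cap's top lies 5 mm below the panel, 47 mm above the table.
- zero_button (a joint): Travel of the zero key, m: 0 = up, 0.003 = right down. Spring: 1.6 N to start, 4 N when right down; it comes up again when released.
- stylus: Dotting stylus standing in the block's middle hole, 118 mm long, about 35 g. Origin at its tip (lower end), z along it to the handle. Ball tip and steel shank 6 mm in diameter from 0 to 42 mm; brass collar 16 mm in diameter from 42 to 52 mm, whose underside rests on the block; wooden handle 14 mm in diameter from 52 to 118 mm.
- tool_block: Wooden tool block, fixed, 110 x 46 x 50 mm high, with three vertical holes in a row along its x axis, 36 mm apart, each 11 mm wide with a 2 mm chamfer and 46 mm deep. Origin at the centre of its underside.
- hole (a point): Centre of the mouth of the middle hole, on the block's top, 50 mm above the table. With the stylus home its tip is 42 mm below this point.
- casting: Dark cast figurine, about 75 mm across and 117 mm high, standing loose on the table; leave alone. Origin under its centre.
- paint_bottle: White bottle, 52 mm in diameter, 120 mm high, loose; leave alone. Origin under its centre.
- paint_jar: Low jar with a black cap, 60 mm in diameter, 55 mm high, loose; leave alone. Origin under its centre.
Things that resemble listed ones, but are neither listed nor needed, are in the scene too. Several things look just like the tool_block: the one meant starts farthest to the robot's right.

How it is judged:
By the outcome, as a careful person would: the job done as asked, in the order asked, and still so for the second after the job is handed in, while the arm keeps its last pose, push and grip.
It also fails if it takes over 53 s, if anything falls off the work surface, if the arm or the gripper's body presses on something with over 40 N, if the wrist force passes 120 N, or if a joint passes its speed limit or range.

### The arm

A 6-joint arm with a two-finger parallel gripper is mounted at the origin on the work surface. World frame = base frame: x ahead of the robot, y to its left, z up, the work surface at z = 0. Lengths are in m, angles in rad, forces in N, time in s.
With the tool pointing down it reaches from about 0.225 to 0.725 m from the base axis. Payload 3.1 kg.
Tool frame: the origin (TCP) lies midway between the tips of the shut fingers; the grasp point (between the pads) lies 19 mm behind it; z points along the fingers, y is the direction in which the jaws open and shut (so a half turn about z gives the same grasp; the last joint's range is limited). The gripper opens to 85 mm and grips with 20 to 120 N. Pads are 22 mm wide; open, the fingers measure 114 mm over their backs; the gripper's body (76 mm by 85 mm) begins 54 mm behind the grasp point. The pads swing forward as they close: fully open they stand 13 mm farther back than shut.
Start: joints at [0.983, 0.048, 0.099, 1.622, 0, 1.443], TCP at [0.233, 0.47, 0.231] pointing down, gripper open.
Joint ranges: [-2.91, 2.91], [-0.99, 1.94], [-1.21, 1.42], [-2.12, 2.29], [-1.49, 1.47], [-3.14, 3.14]. Speed limits (rad/s): [2.79, 2.79, 3.14, 3.14, 3.14, 3.14].

### API

Orientations are given as a unit quaternion [x, y, z, w].
In Python, from plant import r gives the robot as it stands.
- The arm moves only by the shell command python3 -m pendant 'ROWS' [FORCE]. ROWS is JSON, a list of rows, each an object with "dp": the shift along the tool's x, y, z in cm, a list of three; "yaw": the turn about the tool's z in degrees; "hand": the closure in counts, from 0 (fully open) to 255 (shut). A call has 1 to 8 rows; each row is the pose to reach, as a shift and turn from the pose measured when the call began, along the tool's axes at that moment; what a row does not reach only later rows make up. A row lasts 1/12 s, in which the tool goes at most 41.7 mm and 7.16 degrees, less where a joint would pass 70% of its speed; a pose out of reach is approached as far as the arm can. A call with a gripper value outside its range is refused whole. The fingers move at their own pace and stop on an object; FORCE is the grip in N (left out, the last holds). Time passes only in rows, so rows that repeat a pose let the fingers close. It gives the time, the measured TCP pose, the force and the opening at its end, in the units of the state.
- r.read_state(): the state, without advancing time (a new reading comes with each control period).
- r.snapshot(name): name is "scene" or "top" or "wrist"; returns a dict with "frame" (480x640x3 uint8, blue, green, red), "depth" (480x640 float32, m along the optical axis (not along the pixel's ray), 0 where there is no reading), "fx", "fy", "cx", "cy" (pixels), "D" ([k1, k2, p1, p2, k3] as OpenCV has them; the pictures are not rectified), "xyz" and "attitude" of the camera in the world. Camera axes: x right, y down, z forward; pixel columns grow to the right and rows downward; lengths in m; the calibration is good to about 2 mm. A picture is of the moment at which its call begins.
- r.job_done(): hands the job in, once; it reports no verdict.
The state is a dict: "clock": time; "joint_positions": joint angles; "joint_vel": joint speeds; "joint_efforts": joint torques, N m; "position": TCP position; "tool_rot": TCP orientation; "wrist_force": force on the tool from outside, world axes, zero at the start; "moment": the same for the moment, N m; "gripper_width": finger opening in m.
Only numpy, scipy, OpenCV 4.12 (cv2) and the standard library are available. Lean on these libraries where they do the work, as an engineer would, in place of code of your own. Each camera call takes 0.05 s, during which the arm holds its last target. There are 200 camera calls.

## Working session

There is one attempt and no reset: what is moved stays moved. The work goes in short steps, Python scripts to look and compute and a shell command to move; the robot and the scene stay as the last step left them, time stands still between calls to the robot, and variables do not carry over. Pictures are saved under pics/ and viewed, about 8 in all and at most 12, crops included, and the job is handed in when it is done.

```bash
ls; mkdir -p pics; cat > h.py <<'E'
import numpy as np, cv2, pickle
from scipy.spatial.transform import Rotation as R
from plant import r
def snap(name,tag):
    s=r.snapshot(name); pickle.dump(s,open(f'pics/{tag}.pkl','wb')); cv2.imwrite(f'pics/{tag}.png',s['frame']); return s
def load(tag): return pickle.load(open(f'pics/{tag}.pkl','rb'))
def Rc(s):
    a=np.array(s['attitude']); return R.from_quat(a).as_matrix() if a.size==4 else a.reshape(3,3)
def K(s): return np.array([[s['fx'],0,s['cx']],[0,s['fy'],s['cy']],[0,0,1.]])
def ray(s,u,v):
    p=cv2.undistortPoints(np.array([[[u,v]]],float),K(s),np.array(s['D'],float))[0,0]
    return Rc(s)@np.array([p[0],p[1],1])
def atz(s,u,v,z):   # intersection with plane z
    d=ray(s,u,v); o=np.array(s['xyz']); return o+d*(z-o[2])/d[2]
def dep(s,u,v):
    d=s['depth'][int(round(v)),int(round(u))]; return np.array(s['xyz'])+ray(s,u,v)*d
def proj(s,P):
    M=Rc(s).T; rv=cv2.Rodrigues(M)[0]; t=-M@np.array(s['xyz'])
    return cv2.projectPoints(np.array(P,float).reshape(-1,1,3),rv,t,K(s),np.array(s['D'],float))[0][:,0]
def crop(s,u0,v0,u1,v1,k,name):
    c=cv2.resize(s['frame'][v0:v1,u0:u1],None,fx=k,fy=k,interpolation=cv2.INTER_CUBIC); cv2.imwrite(f'pics/{name}.png',c)
def totool(dw):  # world shift (m) -> tool cm
    st=r.read_state(); return R.from_quat(st['tool_rot']).inv().apply(dw)*100
def st():
    s=r.read_state(); print({k:np.round(s[k],4).tolist() for k in ('clock','position','tool_rot','wrist_force','gripper_width','joint_positions')})
E
python3 - <<'E'
from h import *
for n in('top','scene'):
    s=snap(n,n+'0'); print(n,s['xyz'],s['attitude'],s['fx'])
st()
E
```

```text
pics
top [ 0.50512251 -0.05340058  1.21524183] [ 0.70884612 -0.70455047  0.0278735  -0.01920624] 470.390271396108
scene [ 1.30215666 -0.16664534  0.83189557] [ 0.71329871  0.58877416 -0.24738016 -0.28870919] 510.03641328774165
{'clock': 0.1, 'position': [0.2327, 0.47, 0.2302], 'tool_rot': [0.2279, 0.9737, -0.001, -0.0004], 'wrist_force': [0.0967, 0.6156, 0.1465], 'gripper_width': 0.0853, 'joint_positions': [0.9832, 0.0487, 0.0977, 1.622, 0.0, 1.443]}
```

View pics/top0.png

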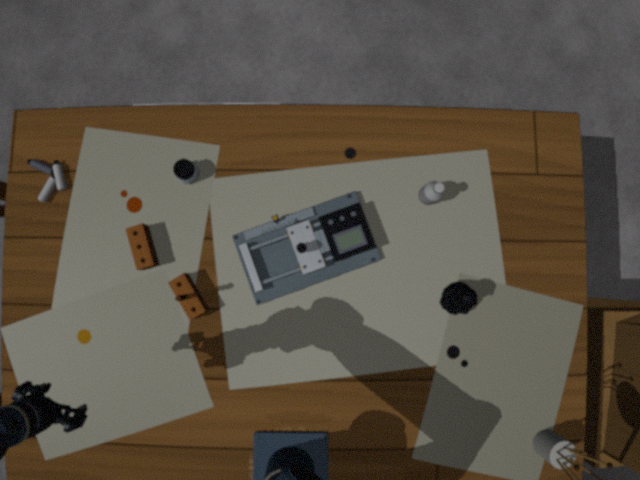

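View pics/scene0.png

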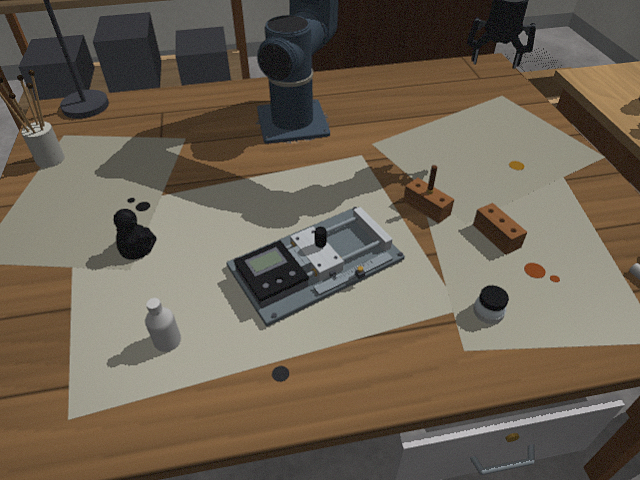

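The top view shows the gauge at about (305,245), with its draw direction to the left and slightly down. The stylus is in the block at (187,297), which is the rightmost block; the decoy is at (141,246). I'll enlarge these areas next.

```bash
python3 - <<'E'
from h import *
s=load('top0'); crop(s,228,185,388,305,5,'g_top')
a=cv2.resize(s['frame'][265:325,160:220],None,fx=6,fy=6,interpolation=cv2.INTER_CUBIC)
t=load('scene0'); b=cv2.resize(t['frame'][155:225,395:465],(360,360),interpolation=cv2.INTER_CUBIC)
cv2.imwrite('pics/blk.png',np.clip(np.hstack([a,b]).astype(float)*1.5,0,255))
E
```

```text
[ WARN:0@0.613] global loadsave.cpp:1063 imwrite_ Unsupported depth image for selected encoder is fallbacked to CV_8U.
```

View pics/g_top.png

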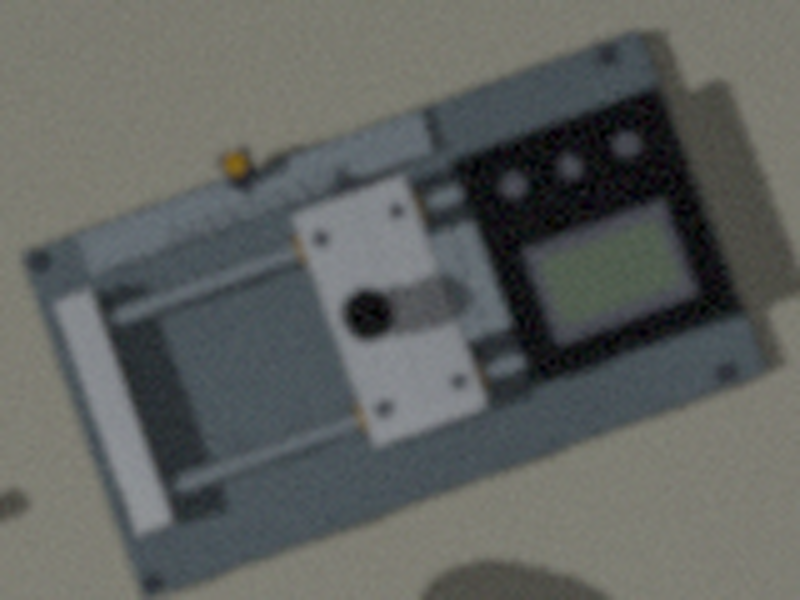

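View pics/blk.png

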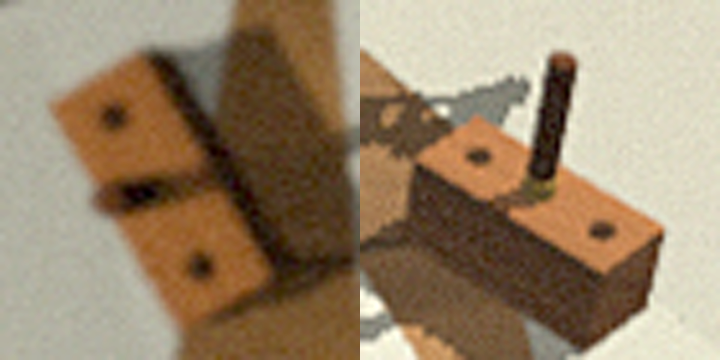

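Gauge crop (5x, origin 228,185):
- Keys at (512,187), (569,165) and (627,145). The zero key is the middle one.
- Knob at (370,313).
- Index brass at (236,165), with its point near (243,187).
- Base corners at (26,256), (640,32), (785,362) and (150,594).

Block crop (6x): outer holes at (113,117) and (200,266), handle leaning left to (105,195).

```bash
python3 - <<'E'
from h import *
s=load('top0')
g=lambda u,v,z:atz(s,228+(u+.5)/5-.5,185+(v+.5)/5-.5,z)
b=lambda u,v,z:atz(s,160+(u+.5)/6-.5,265+(v+.5)/6-.5,z)
C=[g(26,256,.018),g(640,32,.018),g(785,362,.018),g(150,594,.018)]
print('corners',np.round(C,4)); 
ax=(C[0]-C[1]+C[3]-C[2]);yaw=np.arctan2(ax[1],ax[0]); ay=(C[3]-C[0]+C[2]-C[1]);print('lens',np.linalg.norm(C[0]-C[1]),np.linalg.norm(C[3]-C[0]),'yaw',np.degrees(yaw),np.degrees(np.arctan2(ay[1],ay[0]))-90)
k=[g(512,187,.052),g(569,165,.047),g(627,145,.052)];print('keys',np.round(k,4)); d=k[0]-k[2];print('yaw keys',np.degrees(np.arctan2(d[1],d[0])))
kn=g(370,313,.098);print('knob',kn)
X=np.array([np.cos(yaw),np.sin(yaw),0]);Y=np.array([-X[1],X[0],0])
print('centre rel knob',(np.mean(C,0)-kn)@X,(np.mean(C,0)-kn)@Y)
for n,p in(('clip brass',g(236,165,.045)),('clip pt',g(243,187,.026)),('key',k[1])): print(n,p,'gauge',(p-kn)@X,(p-kn)@Y)
h1,h2=b(113,117,.05),b(200,266,.05);d=h1-h2;print('holes',h1,h2,'mid',(h1+h2)/2,'sep',np.linalg.norm(d),'yaw',np.degrees(np.arctan2(d[1],d[0])))
print('styl top',b(105,195,.126))
# second camera
t=load('scene0'); q=lambda u,v,z:atz(t,395+(u-360+.5)*70/360-.5,155+(v+.5)*70/360-.5,z)
print('scene holes',q(480,156,.05),q(602,231,.05),'mid',(q(480,156,.05)+q(602,231,.05))/2,'stylus top',q(562,58,.126))
for tag,u,v in(('top0',185,170),('top0',458,298),('top0',433,190),('scene0',322,232)):
  print(tag,dep(load(tag),u,v))
E
```

```text
corners [[ 0.5979  0.1483  0.018 ]
 [ 0.7158 -0.1659  0.018 ]
 [ 0.5461 -0.2402  0.018 ]
 [ 0.4264  0.0826  0.018 ]]
lens 0.335646297139663 0.1836662142386282 yaw 110.45236683014063 -247.68233158825595
keys [[ 0.6312 -0.0988  0.052 ]
 [ 0.643  -0.1275  0.047 ]
 [ 0.6527 -0.1561  0.052 ]]
yaw keys 110.55579290122007
knob [ 0.56551674 -0.02967364  0.098     ]
centre rel knob -0.015331356107216573 -0.0006856027839263991
clip brass [0.64211539 0.03912863 0.045     ] gauge 0.03769942004996781 -0.0958115827803909
clip pt [0.6331107  0.03692641 0.026     ] gauge 0.0387825183248462 -0.0866049998687056
key [ 0.64302546 -0.12748859  0.047     ] gauge -0.11873275486735285 -0.03844346799042803
holes [0.47402949 0.27768924 0.05      ] [0.41294425 0.24006617 0.05      ] mid [0.44348687 0.2588777  0.05      ] sep 0.07174190844378811 yaw 31.629376275358073
styl top [0.44583007 0.25874212 0.126     ]
scene holes [0.4129012  0.24102944 0.05      ] [0.47448632 0.2776293  0.05      ] mid [0.44369376 0.25932937 0.05      ] stylus top [0.44219797 0.25825893 0.126     ]
top0 [0.76058336 0.26707409 0.05596473]
top0 [ 0.4454093  -0.40614729  0.09703455]
top0 [ 0.70631419 -0.34694589  0.09910002]
scene0 [ 0.57151928 -0.02437031  0.09682445]
```

```bash
python3 -m pendant '[{"dp":[-14,-5,0],"yaw":-24,"hand":0},{"dp":[-28.3,-9.5,1],"yaw":-47,"hand":0},{"dp":[-28.3,-9.5,1],"yaw":-47,"hand":0},{"dp":[-28.3,-9.5,1],"yaw":-47,"hand":0},{"dp":[-28.3,-9.5,1],"yaw":-47,"hand":0},{"dp":[-28.3,-9.5,1],"yaw":-47,"hand":0},{"dp":[-28.3,-9.5,1],"yaw":-47,"hand":0},{"dp":[-28.3,-9.5,1],"yaw":-47,"hand":0}]'
python3 -m pendant '[{"dp":[0,0,0],"yaw":0,"hand":0},{"dp":[0,0,0],"yaw":0,"hand":0},{"dp":[0,0,0],"yaw":0,"hand":0}]'
python3 - <<'E'
from h import *
st(); s=snap('wrist','w1'); M=R.from_quat(r.read_state()['tool_rot']).as_matrix(); p=np.array(r.read_state()['position'])
print('tool y deg',np.degrees(np.arctan2(M[1,1],M[0,1])),'cam in tool',M.T@(np.array(s['xyz'])-p)); print(proj(s,[[.4435,.259,.05],[.4435,.259,.126]]))
E
```

```text
clock: 0.77
position: [0.4446, 0.258, 0.2198]
tool_rot: [-0.182, 0.983, -0.001, -0.001]
wrist_force: [1.0, 0.1, -0.5]
gripper_width: 0.0855
clock: 1.02
position: [0.4441, 0.2579, 0.2192]
tool_rot: [-0.181, 0.983, -0.0, -0.002]
wrist_force: [-1.0, 0.8, 0.3]
gripper_width: 0.0855
{'clock': 1.0167, 'position': [0.4441, 0.2579, 0.2192], 'tool_rot': [-0.1812, 0.9835, -0.0004, -0.0021], 'wrist_force': [-1.0373, 0.805, 0.2922], 'gripper_width': 0.0855, 'joint_positions': [0.3955, 0.0203, 0.0467, 1.6014, 0.0, 0.0311]}
tool y deg 110.96459080481976 cam in tool [ 0.08503932 -0.00048455 -0.14171516]
[[323.87974222 215.37824036]
 [324.28338897 245.96848576]]
```

View pics/w1.png

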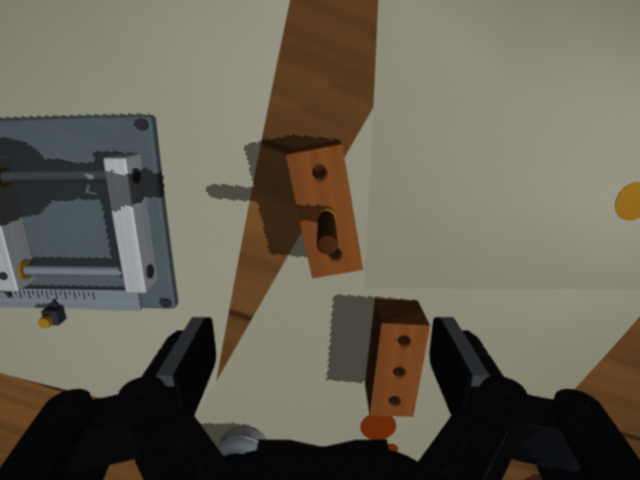

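The wrist view shows the stylus handle's top at (328,246) and the block's outer holes at (320,172) and (335,254).

```bash
python3 - <<'E'
from h import *
s=load('w1'); a,b=atz(s,320,172,.05),atz(s,335,254,.05); print(a,b,(a+b)/2,np.linalg.norm(a-b)); T=atz(s,328,246,.126); print('top',T)
print('clip', atz(s,57,303,.026),atz(s,45,322,.04), 'end blk')
H=np.array([.4437,.2585]); p=np.array(r.read_state()['position'])
for q in(T[:2],((a+b)/2)[:2]): print(totool(np.r_[q-p[:2],0.077-p[2]]))
E
```

```text
[0.41068812 0.24310763 0.05      ] [0.47241872 0.28037152 0.05      ] [0.44155342 0.26173958 0.05      ] 0.07210593220572886
top [0.44265971 0.26126871 0.126     ]
clip [0.63138132 0.0400879  0.026     ] [0.64711037 0.03837735 0.04      ] end blk
[-0.04021699  0.29791789 14.25270222]
[ 0.04624115  0.38146995 14.25299571]
```

```bash
python3 -m pendant '[{"dp":[0,0.2,4],"yaw":0,"hand":0},{"dp":[0,0.2,8],"yaw":0,"hand":0},{"dp":[0,0.2,11.5],"yaw":0,"hand":0},{"dp":[0,0.2,14.2],"yaw":0,"hand":0},{"dp":[0,0.2,14.2],"yaw":0,"hand":0},{"dp":[0,0.2,14.2],"yaw":0,"hand":0},{"dp":[0,0.2,14.2],"yaw":0,"hand":120},{"dp":[0,0.2,14.2],"yaw":0,"hand":160}]' 60
python3 -m pendant '[{"dp":[0,0,0],"yaw":0,"hand":200},{"dp":[0,0,0],"yaw":0,"hand":230},{"dp":[0,0,0],"yaw":0,"hand":255},{"dp":[0,0,0],"yaw":0,"hand":255},{"dp":[0,0,0],"yaw":0,"hand":255},{"dp":[0,0,0],"yaw":0,"hand":255}]' 60
python3 -c "
from h import *
st()"
```

```text
clock: 1.73
position: [0.4445, 0.2617, 0.0808]
tool_rot: [-0.182, 0.983, 0.0, 0.001]
wrist_force: [-0.4, 0.5, 1.1]
gripper_width: 0.0637
clock: 2.23
position: [0.4453, 0.2619, 0.082]
tool_rot: [-0.182, 0.983, 0.0, 0.002]
wrist_force: [-0.4, 0.1, 5.6]
gripper_width: 0.0127
{'clock': 2.2333, 'position': [0.4453, 0.2619, 0.082], 'tool_rot': [-0.1824, 0.9832, 0.0005, 0.002], 'wrist_force': [-0.3888, 0.0942, 5.5676], 'gripper_width': 0.0127, 'joint_positions': [0.4019, 0.042, -0.2046, 1.3201, 0.0001, 0.0351]}
```

```bash
python3 -m pendant '[{"dp":[0,0,-3],"yaw":0,"hand":255},{"dp":[0,0,-7],"yaw":0,"hand":255},{"dp":[0,0,-11],"yaw":0,"hand":255},{"dp":[0,-2,-12],"yaw":0,"hand":255},{"dp":[0,-5,-12],"yaw":0,"hand":255},{"dp":[-1,-9,-12],"yaw":0,"hand":255},{"dp":[-2,-13,-12],"yaw":0,"hand":255},{"dp":[-2,-17,-12],"yaw":0,"hand":255}]'
python3 -m pendant '[{"dp":[-1,-4,0],"yaw":0,"hand":255},{"dp":[-1.5,-8,0],"yaw":0,"hand":255},{"dp":[-2,-12,0],"yaw":0,"hand":255},{"dp":[-2.3,-16,0],"yaw":0,"hand":255},{"dp":[-2.6,-20,0],"yaw":0,"hand":255},{"dp":[-2.6,-24,0],"yaw":0,"hand":255},{"dp":[-2.6,-26.4,0],"yaw":0,"hand":255},{"dp":[-2.6,-26.4,0],"yaw":0,"hand":255}]'
python3 -m pendant '[{"dp":[0,0,0],"yaw":0,"hand":255},{"dp":[0,0,0],"yaw":0,"hand":255},{"dp":[0,0,0],"yaw":0,"hand":255}]'
python3 - <<'E'
from h import *
st(); s=snap('wrist','w2'); print(proj(s,[[.643,-.1275,.052],[.5655,-.0297,.098]]))
E
```

```text
clock: 2.9
position: [0.5258, 0.109, 0.2013]
tool_rot: [-0.183, 0.983, 0.001, 0.002]
wrist_force: [1.0, -0.9, -0.0]
gripper_width: 0.0126
clock: 3.57
position: [0.6455, -0.1338, 0.1987]
tool_rot: [-0.18, 0.984, -0.0, 0.001]
wrist_force: [-0.3, 0.4, -0.3]
gripper_width: 0.0124
clock: 3.82
position: [0.6449, -0.1329, 0.198]
tool_rot: [-0.18, 0.984, 0.0, 0.0]
wrist_force: [0.4, 0.7, 0.2]
gripper_width: 0.0128
{'clock': 3.8167, 'position': [0.6449, -0.1329, 0.198], 'tool_rot': [-0.1801, 0.9836, 0.0004, 0.0003], 'wrist_force': [0.3523, 0.7386, 0.2177], 'gripper_width': 0.0128, 'joint_positions': [-0.3055, 0.404, 0.4503, 1.6168, 0.001, -0.6677]}
[[329.58632091 222.60817285]
 [514.71425637 186.98281214]]
```

View pics/w2.png

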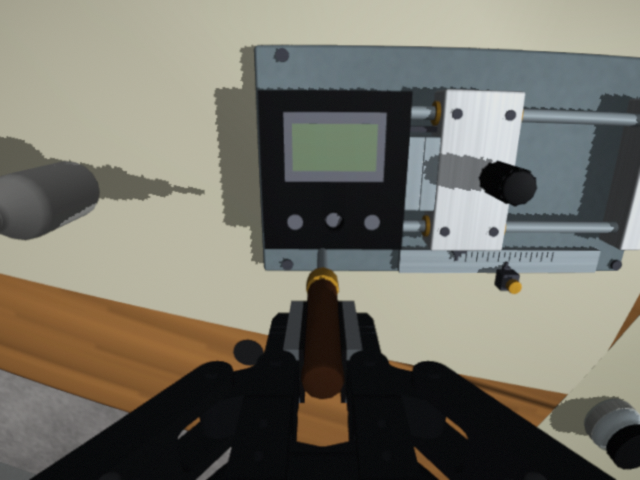

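The wrist view shows the keys at (295,222), (334,220) and (372,222), the knob's top at (519,188), the index at (508,276) and the stylus tip near (322,250). I'll enlarge the key and tip area.

```bash
python3 - <<'E'
from h import *
s=load('w2'); 
a=cv2.resize(s['frame'][200:300,270:400],None,fx=6,fy=6,interpolation=cv2.INTER_CUBIC)
cv2.imwrite('pics/w2c.png',np.clip(a.astype(float)*1.5,0,255).astype(np.uint8))
p=np.array(r.read_state()['position']); print(proj(s,[p+[0,0,-.074],p+[0,0,-.022],p+[0,0,.044]]))
E
```

```text
[[322.69223509 257.1157237 ]
 [322.83948992 297.49735914]
 [323.1919147  394.79032612]]
```

View pics/w2c.png

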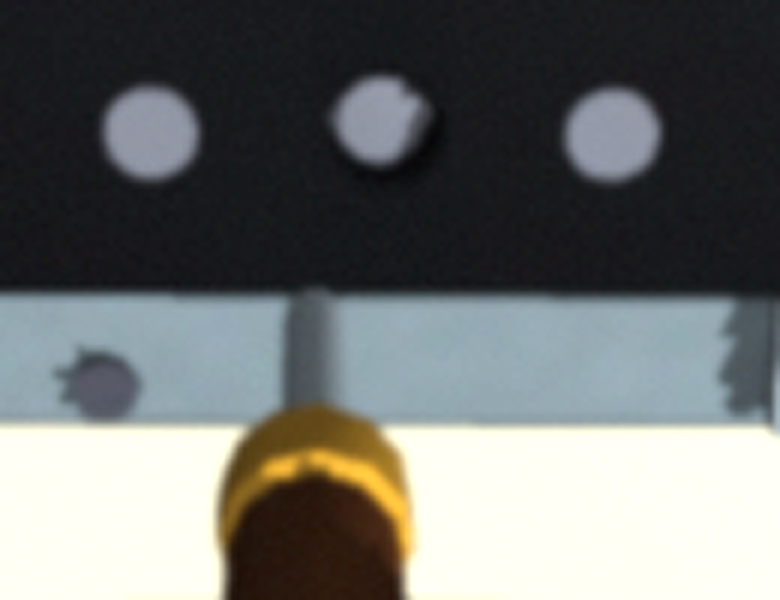

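```bash
python3 - <<'E'
from h import *
s=load('w2'); k=atz(s,333.2,222,.052); a=atz(s,270+151.5/6-.5,222,.052); b=atz(s,270+612.5/6-.5,222,.052); t=atz(s,321.6,252,.127)
print('key',k,'tip',t,'sep',np.linalg.norm(a-b),'move',totool(np.r_[k[:2]-t[:2],0]))
print('yaw gauge',np.degrees(np.arctan2(*(b-a)[1::-1])), 'tip-TCP tool',totool(t-np.array(r.read_state()['position'])))
E
```

```text
key [ 0.64154137 -0.1250408   0.052     ] tip [ 0.64133776 -0.13468293  0.127     ] sep 0.0599845423243531 move [-3.61233828e-01  8.94220468e-01  7.42561059e-04]
yaw gauge 110.71750430602096 tip-TCP tool [ 0.43685553 -0.06646159  7.14621612]
```

```bash
python3 -m pendant '[{"dp":[-0.36,0.9,1.5],"yaw":0,"hand":255},{"dp":[-0.36,0.9,3.5],"yaw":0,"hand":255},{"dp":[-0.36,0.9,5.5],"yaw":0,"hand":255},{"dp":[-0.36,0.9,6.6],"yaw":0,"hand":255},{"dp":[-0.36,0.9,6.6],"yaw":0,"hand":255},{"dp":[-0.36,0.9,6.6],"yaw":0,"hand":255},{"dp":[-0.36,0.9,6.6],"yaw":0,"hand":255},{"dp":[-0.36,0.9,6.6],"yaw":0,"hand":255}]'
python3 - <<'E'
from h import *
st(); s=snap('wrist','w3')
a=cv2.resize(s['frame'][200:300,255:385],None,fx=6,fy=6,interpolation=cv2.INTER_CUBIC)
cv2.imwrite('pics/w3c.png',np.clip(a.astype(float)*1.5,0,255).astype(np.uint8))
p=np.array(r.read_state()['position']); print(proj(s,[p+[0,0,-.074]]))
E
```

```text
clock: 4.53
position: [0.6464, -0.123, 0.1346]
tool_rot: [-0.181, 0.984, -0.001, 0.002]
wrist_force: [-0.2, -0.6, 0.3]
gripper_width: 0.0127
{'clock': 4.5333, 'position': [0.6464, -0.123, 0.1346], 'tool_rot': [-0.1805, 0.9836, -0.0005, 0.0022], 'wrist_force': [-0.2022, -0.6384, 0.3361], 'gripper_width': 0.0127, 'joint_positions': [-0.2903, 0.3928, 0.3099, 1.4835, 0.001, -0.6534]}
[[322.40882834 255.97658999]]
```

View pics/w3c.png

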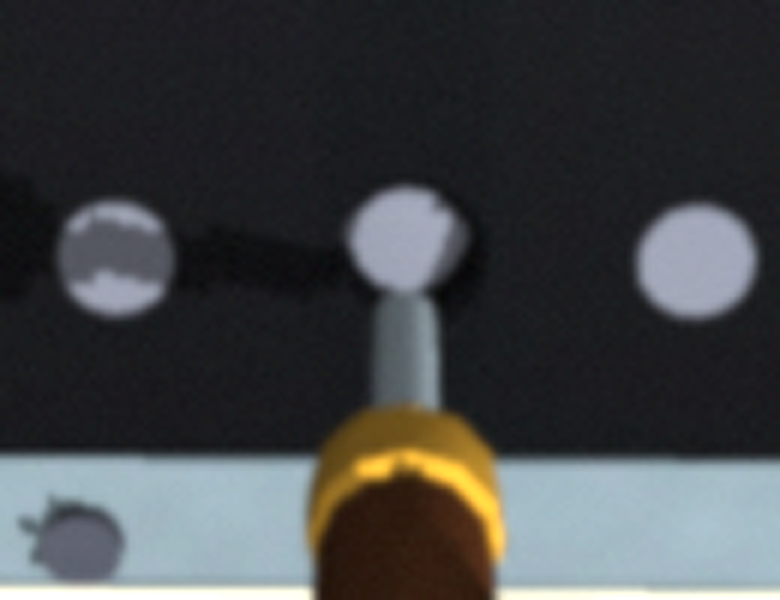

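```bash
python3 - <<'E'
from h import *
s=load('w3'); p=np.array(r.read_state()['position']); k=atz(s,255+406.5/6-.5,200+261/6-.5,.052)
for v in(318,323): 
  t=atz(s,255+406.5/6-.5,200+v/6-.5,p[2]-.071); print('key',k,'tip',t,'move',totool(np.r_[k[:2]-t[:2],0]),'tip-TCP',totool(t-p))
E
```

```text
key [ 0.64149757 -0.12504192  0.052     ] tip [ 0.64321941 -0.12436223  0.0635214 ] move [ 0.18509694 -0.00243007 -0.00074716] tip-TCP [3.69804164e-01 3.56970202e-03 7.09856181e+00]
key [ 0.64149757 -0.12504192  0.052     ] tip [ 0.6437152  -0.12417434  0.0635214 ] move [ 0.2381159  -0.0023992  -0.00096243] tip-TCP [3.16785201e-01 3.53883338e-03 7.09877709e+00]
```

```bash
python3 -m pendant '[{"dp":[0.25,0,0],"yaw":0,"hand":255},{"dp":[0.25,0,0],"yaw":0,"hand":255},{"dp":[0.25,0,0.3],"yaw":0,"hand":255},{"dp":[0.25,0,0.3],"yaw":0,"hand":255},{"dp":[0.25,0,0.3],"yaw":0,"hand":255}]'
python3 -c "
from h import *
st(); p=np.array(r.read_state()['position']); M=R.from_quat(r.read_state()['tool_rot']).as_matrix()
for c in (.0032,.0037):
  t=p+M@[c,0,.071]; print('tip',t,'err to key in tool cm',totool(np.array([.6415,-.125,t[2]])-t))"
```

```text
clock: 5.0
position: [0.6438, -0.124, 0.1311]
tool_rot: [-0.18, 0.984, -0.0, 0.002]
wrist_force: [0.5, -0.3, 0.0]
gripper_width: 0.0125
{'clock': 5.0, 'position': [0.6438, -0.124, 0.1311], 'tool_rot': [-0.1804, 0.9836, -0.0003, 0.0018], 'wrist_force': [0.5333, -0.3026, 0.0076], 'gripper_width': 0.0125, 'joint_positions': [-0.293, 0.3877, 0.2963, 1.4758, 0.0011, -0.6557]}
tip [ 0.64107432 -0.12510781  0.06008508] err to key in tool cm [-0.04362337 -0.00502591  0.00015781]
tip [ 0.64060686 -0.12528523  0.06008334] err to key in tool cm [-0.09362276 -0.00502568  0.00033122]
```

```bash
python3 -m pendant '[{"dp":[-0.05,0,0.3],"yaw":0,"hand":255},{"dp":[-0.05,0,0.6],"yaw":0,"hand":255},{"dp":[-0.05,0,0.9],"yaw":0,"hand":255},{"dp":[-0.05,0,0.9],"yaw":0,"hand":255},{"dp":[-0.05,0,0.9],"yaw":0,"hand":255}]'
python3 -m pendant '[{"dp":[0,0,0.15],"yaw":0,"hand":255},{"dp":[0,0,0.3],"yaw":0,"hand":255},{"dp":[0,0,0.3],"yaw":0,"hand":255},{"dp":[0,0,0.3],"yaw":0,"hand":255}]'
```

```text
clock: 5.42
position: [0.644, -0.1237, 0.1216]
tool_rot: [-0.18, 0.984, -0.0, 0.001]
wrist_force: [-0.1, -0.6, -1.0]
gripper_width: 0.0123
clock: 5.75
position: [0.6443, -0.1237, 0.1192]
tool_rot: [-0.18, 0.984, -0.0, 0.002]
wrist_force: [-0.1, 0.1, 2.6]
gripper_width: 0.0125
```

```bash
python3 -m pendant '[{"dp":[0,0,0.15],"yaw":0,"hand":255},{"dp":[0,0,0.2],"yaw":0,"hand":255},{"dp":[0,0,0.2],"yaw":0,"hand":255},{"dp":[0,0,0.2],"yaw":0,"hand":255}]'
python3 -m pendant '[{"dp":[0,0,0.15],"yaw":0,"hand":255},{"dp":[0,0,0.2],"yaw":0,"hand":255},{"dp":[0,0,0.2],"yaw":0,"hand":255},{"dp":[0,0,0.2],"yaw":0,"hand":255}]'
```

```text
clock: 6.08
position: [0.6444, -0.1237, 0.1177]
tool_rot: [-0.18, 0.984, -0.0, 0.002]
wrist_force: [0.1, -0.1, 4.0]
gripper_width: 0.0123
clock: 6.42
position: [0.6447, -0.1237, 0.1173]
tool_rot: [-0.18, 0.984, -0.001, 0.003]
wrist_force: [-1.6, 1.2, 7.4]
gripper_width: 0.0124
```

```bash
python3 -m pendant '[{"dp":[0,0,0.15],"yaw":0,"hand":255},{"dp":[0,0,0.2],"yaw":0,"hand":255},{"dp":[0,0,0.2],"yaw":0,"hand":255},{"dp":[0,0,0.2],"yaw":0,"hand":255}]'
python3 -m pendant '[{"dp":[0,0,-2],"yaw":0,"hand":255},{"dp":[0,0,-5],"yaw":0,"hand":255},{"dp":[0,0,-8],"yaw":0,"hand":255},{"dp":[0,0,-8.5],"yaw":0,"hand":255},{"dp":[0,0,-8.5],"yaw":0,"hand":255}]'
python3 -c "
from h import *
st(); p=np.array(r.read_state()['position']); print(totool(np.array([.4453,.2619,.2])-p))"
```

```text
clock: 6.75
position: [0.6447, -0.1237, 0.1172]
tool_rot: [-0.18, 0.984, -0.001, 0.003]
wrist_force: [-2.3, 1.1, 8.8]
gripper_width: 0.0124
clock: 7.17
position: [0.6459, -0.1242, 0.2052]
tool_rot: [-0.18, 0.984, -0.002, 0.006]
wrist_force: [1.0, 0.2, 0.1]
gripper_width: 0.0124
{'clock': 7.1667, 'position': [0.6459, -0.1242, 0.2052], 'tool_rot': [-0.1805, 0.9836, -0.0024, 0.006], 'wrist_force': [0.9946, 0.1899, 0.0899], 'gripper_width': 0.0124, 'joint_positions': [-0.2925, 0.3879, 0.4437, 1.6137, 0.0013, -0.6554]}
[ 5.04850744 43.21679068  0.17297456]
```

```bash
python3 -m pendant '[{"dp":[0.5,4,0],"yaw":0,"hand":255},{"dp":[1,8,0],"yaw":0,"hand":255},{"dp":[1.5,12,0],"yaw":0,"hand":255},{"dp":[2,16,0],"yaw":0,"hand":255},{"dp":[2.5,20,0],"yaw":0,"hand":255},{"dp":[3,24,0],"yaw":0,"hand":255},{"dp":[3.3,28,0],"yaw":0,"hand":255},{"dp":[3.5,30,0],"yaw":0,"hand":255}]'
python3 -c "
from h import *
st(); p=np.array(r.read_state()['position']); print(totool(np.array([.4453,.2619,.15])-p))"
```

```text
clock: 7.83
position: [0.5032, 0.1472, 0.2]
tool_rot: [-0.182, 0.983, -0.001, 0.004]
wrist_force: [0.5, -0.1, -1.5]
gripper_width: 0.0126
{'clock': 7.8333, 'position': [0.5032, 0.1472, 0.2], 'tool_rot': [-0.182, 0.9833, -0.0013, 0.0036], 'wrist_force': [0.4721, -0.1109, -1.5248], 'gripper_width': 0.0126, 'joint_positions': [0.158, 0.0331, 0.0215, 1.5521, -0.0025, -0.2081]}
[ 1.3284327  12.80512006  4.94044461]
```

```bash
python3 -m pendant '[{"dp":[0.4,4,1],"yaw":0,"hand":255},{"dp":[0.8,8,2],"yaw":0,"hand":255},{"dp":[1.3,11,3.5],"yaw":0,"hand":255},{"dp":[1.3,12.8,4.5],"yaw":0,"hand":255},{"dp":[1.3,12.8,4.9],"yaw":0,"hand":255},{"dp":[1.3,12.8,4.9],"yaw":0,"hand":255},{"dp":[1.3,12.8,4.9],"yaw":0,"hand":255},{"dp":[1.3,12.8,4.9],"yaw":0,"hand":255}]'
python3 - <<'E'
from h import *
st(); p=np.array(r.read_state()['position']); print(totool(np.array([.4453,.2619,.082])-p))
s=snap('wrist','w4')
a=cv2.resize(s['frame'][170:300,260:400],None,fx=5,fy=5,interpolation=cv2.INTER_CUBIC)
cv2.imwrite('pics/w4c.png',np.clip(a.astype(float)*1.5,0,255).astype(np.uint8))
E
```

```text
clock: 8.5
position: [0.4462, 0.261, 0.1502]
tool_rot: [-0.181, 0.983, -0.002, 0.004]
wrist_force: [-0.2, 0.4, 0.0]
gripper_width: 0.0124
{'clock': 8.5, 'position': [0.4462, 0.261, 0.1502], 'tool_rot': [-0.1812, 0.9834, -0.0016, 0.0036], 'wrist_force': [-0.1707, 0.417, 0.0444], 'gripper_width': 0.0124, 'joint_positions': [0.4022, 0.0173, -0.0932, 1.454, -0.0046, 0.0377]}
[0.09412106 0.15064473 6.82313384]
```

View pics/w4c.png

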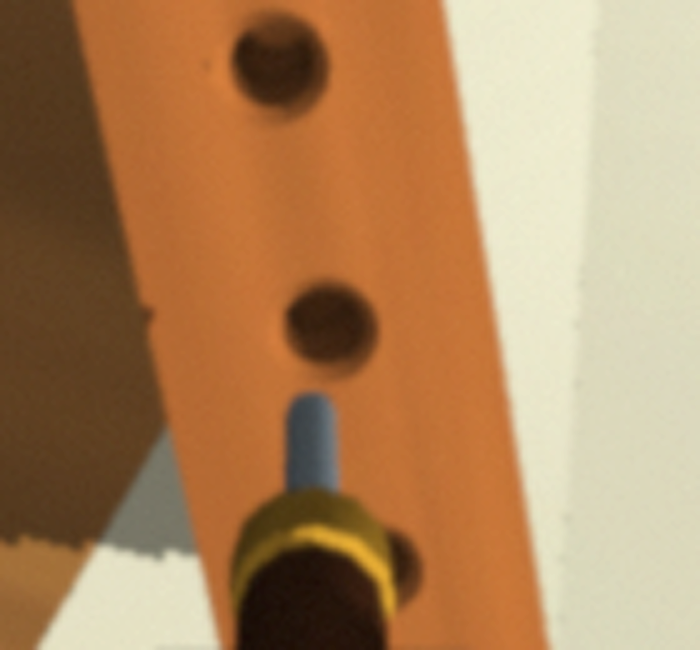

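The crop (5x, origin 260,170) shows the middle hole at (331,328) and the ball tip's end at (312,393), with its centre near (312,418).

```bash
python3 - <<'E'
from h import *
s=load('w4'); p=np.array(r.read_state()['position']); c=lambda u,v:(260+(u+.5)/5-.5,170+(v+.5)/5-.5)
k=atz(s,*c(331,328),.05)
for v in(415,419): 
  t=atz(s,*c(312,v),p[2]-.071); print('hole',k,'tip',t,'move',totool(np.r_[k[:2]-t[:2],0]),'tip-TCP',totool(t-p))
E
```

```text
hole [0.44158596 0.26115996 0.05      ] tip [0.44316446 0.25923621 0.0797488 ] move [ 0.07897901  0.23597577 -0.00158534] tip-TCP [ 0.42851094 -0.01200351  7.09717312]
hole [0.44158596 0.26115996 0.05      ] tip [0.44363941 0.25941688 0.0797488 ] move [ 0.12979318  0.23600751 -0.00195695] tip-TCP [ 0.37769676 -0.01203525  7.09754473]
```

```bash
python3 -m pendant '[{"dp":[0.1,0.2,0],"yaw":0,"hand":255},{"dp":[0.1,0.2,1],"yaw":0,"hand":255},{"dp":[0.1,0.2,2],"yaw":0,"hand":255},{"dp":[0.1,0.2,2.5],"yaw":0,"hand":255},{"dp":[0.1,0.2,2.5],"yaw":0,"hand":255}]'
python3 -c "
from h import *
st(); p=np.array(r.read_state()['position']); print(totool(np.array([.4453,.2619,.082])-p))"
```

```text
clock: 8.97
position: [0.4437, 0.2616, 0.1231]
tool_rot: [-0.181, 0.983, -0.002, 0.002]
wrist_force: [-0.2, -0.1, -0.3]
gripper_width: 0.0122
{'clock': 8.9667, 'position': [0.4437, 0.2616, 0.1231], 'tool_rot': [-0.1809, 0.9835, -0.0019, 0.0019], 'wrist_force': [-0.2331, -0.097, -0.3286], 'gripper_width': 0.0122, 'joint_positions': [0.4053, 0.0229, -0.1415, 1.4036, -0.0046, 0.0415]}
[-0.14842665 -0.01338561  4.11154584]
```

```bash
python3 -m pendant '[{"dp":[-0.1,0.05,0.5],"yaw":0,"hand":255},{"dp":[-0.1,0.05,1.2],"yaw":0,"hand":255},{"dp":[-0.1,0.05,2],"yaw":0,"hand":255},{"dp":[-0.1,0.05,2.8],"yaw":0,"hand":255},{"dp":[-0.1,0.05,3.5],"yaw":0,"hand":255},{"dp":[-0.1,0.05,3.7],"yaw":0,"hand":255},{"dp":[-0.1,0.05,3.7],"yaw":0,"hand":255}]'
python3 -c "
from h import *
st(); p=np.array(r.read_state()['position']); print(totool(np.array([.4453,.2619,.082])-p))"
```

```text
clock: 9.55
position: [0.4438, 0.262, 0.0848]
tool_rot: [-0.181, 0.984, -0.002, 0.001]
wrist_force: [0.2, -0.6, 0.3]
gripper_width: 0.0127
{'clock': 9.55, 'position': [0.4438, 0.262, 0.0848], 'tool_rot': [-0.1809, 0.9835, -0.0022, 0.0007], 'wrist_force': [0.1562, -0.6287, 0.2726], 'gripper_width': 0.0127, 'joint_positions': [0.4059, 0.0417, -0.1991, 1.3295, -0.0046, 0.0421]}
[-0.14099207 -0.06005488  0.28311823]
```

```bash
python3 -m pendant '[{"dp":[-0.1,-0.03,0.2],"yaw":0,"hand":255},{"dp":[-0.1,-0.03,0.3],"yaw":0,"hand":255},{"dp":[-0.1,-0.03,0.3],"yaw":0,"hand":255},{"dp":[-0.1,-0.03,0.3],"yaw":0,"hand":255}]'
python3 -m pendant '[{"dp":[0,0,0],"yaw":0,"hand":200},{"dp":[0,0,0],"yaw":0,"hand":120},{"dp":[0,0,0],"yaw":0,"hand":60},{"dp":[0,0,0],"yaw":0,"hand":0},{"dp":[0,0,0],"yaw":0,"hand":0},{"dp":[0,0,0],"yaw":0,"hand":0},{"dp":[0,0,0],"yaw":0,"hand":0}]'
python3 -m pendant '[{"dp":[0,0,-2],"yaw":0,"hand":0},{"dp":[0,0,-5],"yaw":0,"hand":0},{"dp":[0,0,-9],"yaw":0,"hand":0},{"dp":[0,0,-12],"yaw":0,"hand":0},{"dp":[0,0,-12],"yaw":0,"hand":0},{"dp":[0,0,-12],"yaw":0,"hand":0}]'
python3 - <<'E'
from h import *
st(); s=snap('wrist','w5'); crop(s,240,150,400,300,2,'w5a'); t=snap('scene','s5')
a=cv2.imread('pics/w5a.png'); b=cv2.resize(t['frame'][145:235,395:465],(233,300),interpolation=cv2.INTER_CUBIC)
cv2.imwrite('pics/c5.png',np.clip(np.hstack([a,b])*1.5,0,255).astype(np.uint8))
p=np.array(r.read_state()['position']); print(totool(np.array([.565,-.028,.17])-p))
E
```

```text
clock: 9.88
position: [0.4451, 0.2622, 0.0822]
tool_rot: [-0.181, 0.984, -0.002, 0.001]
wrist_force: [0.2, -0.8, -0.9]
gripper_width: 0.0121
clock: 10.47
position: [0.4451, 0.2622, 0.0822]
tool_rot: [-0.181, 0.983, -0.002, 0.001]
wrist_force: [-0.8, 0.2, -0.2]
gripper_width: 0.0854
clock: 10.97
position: [0.4465, 0.2634, 0.2053]
tool_rot: [-0.181, 0.983, -0.001, 0.004]
wrist_force: [-0.2, 0.0, -0.8]
gripper_width: 0.0851
{'clock': 10.9667, 'position': [0.4465, 0.2634, 0.2053], 'tool_rot': [-0.1809, 0.9835, -0.0014, 0.0042], 'wrist_force': [-0.1579, 0.0368, -0.7853], 'gripper_width': 0.0851, 'joint_positions': [0.4063, 0.0182, 0.0169, 1.562, -0.0046, 0.0425]}
[ -0.9198525  -31.42235441   3.29723079]
```

View pics/c5.png

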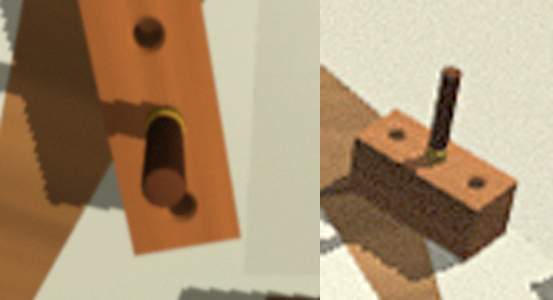

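The stylus stands home, with its collar on the block, in the middle hole. Next I'll go over the knob with the tool turned half round, so the wrist camera looks at the rule and index.

```bash
python3 -m pendant '[{"dp":[0,-4,0],"yaw":7,"hand":0},{"dp":[0,-8,0],"yaw":14,"hand":0},{"dp":[-0.3,-12,0],"yaw":21,"hand":0},{"dp":[-0.5,-16,0],"yaw":28,"hand":0},{"dp":[-0.7,-20,0],"yaw":35,"hand":0},{"dp":[-0.9,-24,0],"yaw":42,"hand":0},{"dp":[-0.9,-28,0],"yaw":49,"hand":0},{"dp":[-0.9,-31.4,0],"yaw":56,"hand":0}]'
python3 -m pendant '[{"dp":[0,0,0],"yaw":7,"hand":0},{"dp":[0,0,0],"yaw":14,"hand":0},{"dp":[0,0,0],"yaw":21,"hand":0},{"dp":[0,0,0],"yaw":28,"hand":0},{"dp":[0,0,0],"yaw":35,"hand":0},{"dp":[0,0,0],"yaw":42,"hand":0},{"dp":[0,0,0],"yaw":49,"hand":0},{"dp":[0,0,0],"yaw":56,"hand":0}]'
python3 -m pendant '[{"dp":[0,0,0],"yaw":7,"hand":0},{"dp":[0,0,0],"yaw":14,"hand":0},{"dp":[0,0,0],"yaw":21,"hand":0},{"dp":[0,0,0],"yaw":28,"hand":0},{"dp":[0,0,0],"yaw":35,"hand":0},{"dp":[0,0,0],"yaw":42,"hand":0},{"dp":[0,0,0],"yaw":49,"hand":0},{"dp":[0,0,0],"yaw":56,"hand":0}]'
python3 - <<'E'
from h import *
st(); M=R.from_quat(r.read_state()['tool_rot']).as_matrix();p=np.array(r.read_state()['position']); print('y deg',np.degrees(np.arctan2(M[1,1],M[0,1])),'want -69.3'); print(totool(np.array([.564,-.027,.16])-p))
s=load('w2'); print('knob w2',atz(s,519,188,.098))
E
```

```text
clock: 11.73
position: [0.564, -0.0302, 0.2002]
tool_rot: [0.305, 0.952, -0.002, -0.0]
wrist_force: [0.5, 0.3, -0.5]
gripper_width: 0.0852
clock: 12.4
position: [0.5626, -0.03, 0.1974]
tool_rot: [0.719, 0.695, -0.003, -0.001]
wrist_force: [0.7, -0.8, -0.4]
gripper_width: 0.0854
clock: 13.07
position: [0.5612, -0.0298, 0.1947]
tool_rot: [0.962, 0.273, -0.006, -0.001]
wrist_force: [0.8, -1.6, -0.4]
gripper_width: 0.0854
{'clock': 13.0667, 'position': [0.5612, -0.0298, 0.1947], 'tool_rot': [0.9619, 0.2734, -0.0058, -0.0006], 'wrist_force': [0.8222, -1.5754, -0.4042], 'gripper_width': 0.0854, 'joint_positions': [-0.1701, 0.1518, 0.1381, 1.5681, -0.004, 2.4177]}
y deg -58.267675606370275 want -69.3
[ 0.41996615 -0.07665192  3.46112265]
knob w2 [ 0.56503931 -0.02667953  0.098     ]
```

```bash
python3 -m pendant '[{"dp":[0.4,0,0],"yaw":6,"hand":0},{"dp":[0.4,0,0],"yaw":11,"hand":0},{"dp":[0.4,0,0],"yaw":11,"hand":0},{"dp":[0.4,0,0],"yaw":11,"hand":0}]'
python3 - <<'E'
from h import *
st(); s=snap('wrist','w6'); q=proj(s,[[.5648,-.027,.098],[.63,.037,.026],[.628,.0,.026]]); print(q)
cv2.imwrite('pics/w6v.png',np.clip(cv2.resize(s['frame'][60:360,160:560],(800,600),interpolation=cv2.INTER_CUBIC)*1.3,0,255).astype(np.uint8))
E
```

```text
clock: 13.4
position: [0.5636, -0.0275, 0.1925]
tool_rot: [0.983, 0.181, -0.008, -0.001]
wrist_force: [-0.2, 0.6, 0.0]
gripper_width: 0.0851
{'clock': 13.4, 'position': [0.5636, -0.0275, 0.1925], 'tool_rot': [0.9834, 0.1811, -0.0076, -0.0006], 'wrist_force': [-0.1662, 0.6253, 0.0004], 'gripper_width': 0.0851, 'joint_positions': [-0.1653, 0.1618, 0.145, 1.5688, -0.004, 2.612]}
[[322.88976826 240.29988628]
 [274.93924449 104.42981284]
 [319.53395632 124.64774798]]
```

View pics/w6v.png

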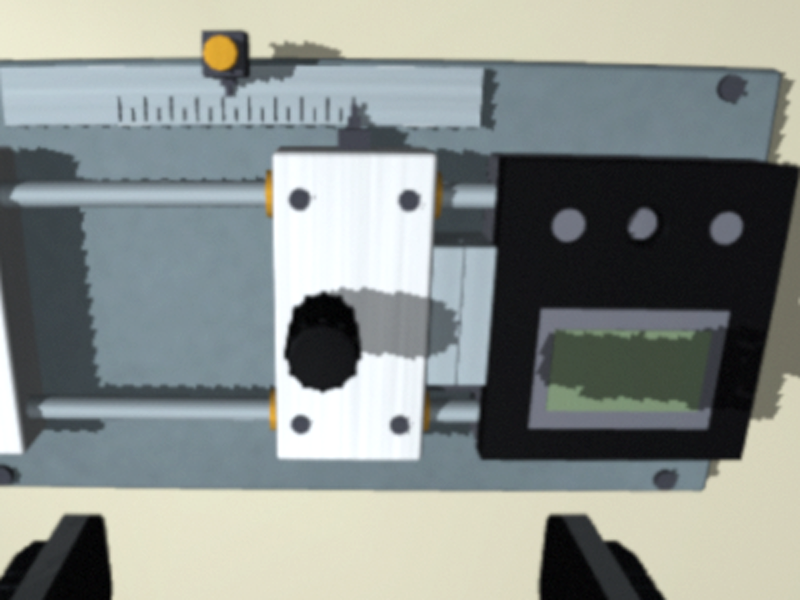

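The view (2x, origin 160,60) shows the index point at (231,94), the carriage pointer tip at about (357,103) and the knob's top centre at (322,355).

```bash
python3 - <<'E'
from h import *
s=load('w6'); c=lambda u,v:(160+(u+.5)/2-.5,60+(v+.5)/2-.5)
i=atz(s,*c(231,94),.026); pt=atz(s,*c(357,103),.028); kn=atz(s,*c(322,355),.098); k0,k1=atz(s,*c(568,225),.052),atz(s,*c(726,228),.052)
d=k0-k1; print('yaw keys',np.degrees(np.arctan2(d[1],d[0])),'sep',np.linalg.norm(d)); 
a,b=atz(s,*c(4,65),.026),atz(s,*c(484,68),.026); e=a-b; print('rule yaw',np.degrees(np.arctan2(e[1],e[0])))
for y in(110.5,111): 
  X=np.array([np.cos(np.radians(y)),np.sin(np.radians(y)),0]); print(y,'draw',(i-pt)@X,'via knob',(i-kn)@X+.011, 'key-knob',((k0+k1)/2-kn)@X,'pt-kn',(pt-kn)@X)
print(i,pt,kn); p=np.array(r.read_state()['position']); print(totool(np.r_[kn[:2]-p[:2],.060-p[2]]),R.from_quat(r.read_state()['tool_rot']).as_matrix())
E
```

```text
yaw keys 110.41094963936835 sep 0.060071477995084194
rule yaw 110.14865603950308
110.5 draw 0.04794261769416759 via knob 0.046525884389790065 key-knob -0.1201562949177767 pt-kn -0.012416733304377531
111 draw 0.04791399429904125 via knob 0.04582908123461468 key-knob -0.12045803817457304 pt-kn -0.013084913064426568
[0.62847854 0.036233   0.026     ] [ 0.64239202 -0.00974895  0.028     ] [ 0.56627304 -0.02495245  0.098     ]
[ 0.50989359 -0.10838028 13.29244875] [[ 0.93437735  0.35599496 -0.01437234]
 [ 0.35600902 -0.93448105 -0.00165472]
 [-0.01401975 -0.00357055 -0.99989534]]
```

```bash
python3 -m pendant '[{"dp":[0.2,-0.1,3],"yaw":0,"hand":0},{"dp":[0.3,-0.1,6],"yaw":0,"hand":0},{"dp":[0.4,-0.1,9],"yaw":0,"hand":0},{"dp":[0.45,-0.1,12],"yaw":0,"hand":0},{"dp":[0.45,-0.1,13.1],"yaw":0,"hand":0},{"dp":[0.45,-0.1,13.1],"yaw":0,"hand":0},{"dp":[0.45,-0.1,13.1],"yaw":0,"hand":0}]'
python3 -c "
from h import *
st(); p=np.array(r.read_state()['position']); print(totool(np.array([.5657,-.0257,.060])-p))"
```

```text
clock: 14.03
position: [0.5653, -0.0252, 0.0618]
tool_rot: [0.983, 0.181, -0.008, -0.001]
wrist_force: [-0.0, -0.4, 0.1]
gripper_width: 0.0855
{'clock': 14.0333, 'position': [0.5653, -0.0252, 0.0618], 'tool_rot': [0.9834, 0.1813, -0.0078, -0.0007], 'wrist_force': [-0.0407, -0.3633, 0.1218], 'gripper_width': 0.0855, 'joint_positions': [-0.1608, 0.2001, -0.0724, 1.3135, -0.004, 2.6161]}
[0.02285025 0.06000337 0.1840364 ]
```

```bash
python3 -m pendant '[{"dp":[0,0,0],"yaw":0,"hand":80},{"dp":[0,0,0],"yaw":0,"hand":130},{"dp":[0,0,0],"yaw":0,"hand":160},{"dp":[0,0,0],"yaw":0,"hand":190},{"dp":[0,0,0],"yaw":0,"hand":220},{"dp":[0,0,0],"yaw":0,"hand":255},{"dp":[0,0,0],"yaw":0,"hand":255},{"dp":[0,0,0],"yaw":0,"hand":255}]' 60
python3 -c "
from h import *
st(); M=R.from_quat(r.read_state()['tool_rot']).as_matrix(); print(np.degrees(np.arctan2(-M[1,1],-M[0,1])))"
```

```text
clock: 14.7
position: [0.566, -0.0251, 0.0631]
tool_rot: [0.983, 0.181, -0.007, -0.001]
wrist_force: [-1.0, 1.2, 5.7]
gripper_width: 0.0229
{'clock': 14.7, 'position': [0.566, -0.0251, 0.0631], 'tool_rot': [0.9834, 0.1814, -0.0069, -0.0005], 'wrist_force': [-0.9932, 1.2267, 5.7155], 'gripper_width': 0.0229, 'joint_positions': [-0.1607, 0.1991, -0.071, 1.3142, -0.0036, 2.6161]}
110.8990321853799
```

```bash
python3 -m pendant '[{"dp":[0,-0.4,0],"yaw":0,"hand":255},{"dp":[0,-1,0],"yaw":0,"hand":255},{"dp":[0,-1.7,0],"yaw":0,"hand":255},{"dp":[0,-2.5,0],"yaw":0,"hand":255},{"dp":[0,-3.3,0],"yaw":0,"hand":255},{"dp":[0,-4,0],"yaw":0,"hand":255},{"dp":[0,-4.4,0],"yaw":0,"hand":255},{"dp":[0,-4.4,0],"yaw":0,"hand":255}]' 60
python3 -m pendant '[{"dp":[0,-0.1,0],"yaw":0,"hand":255},{"dp":[0,-0.1,0],"yaw":0,"hand":255}]'
python3 - <<'E'
from h import *
st(); p=np.array(r.read_state()['position']); X=np.array([np.cos(np.radians(110.5)),np.sin(np.radians(110.5)),0]); print('draw',(p-[.566,-.0251,.063])@X)
s=snap('wrist','w7'); print(proj(s,[[.6285,.0362,.026]]))
c=s['frame'][0:200,200:440]; cv2.imwrite('pics/w7v.png',np.clip(cv2.resize(c,None,fx=3,fy=3,interpolation=cv2.INTER_CUBIC)*1.3,0,255).astype(np.uint8))
E
```

```text
clock: 15.37
position: [0.5509, 0.0153, 0.0632]
tool_rot: [0.983, 0.181, -0.006, 0.001]
wrist_force: [3.3, -4.6, -0.5]
gripper_width: 0.0229
clock: 15.53
position: [0.551, 0.015, 0.0632]
tool_rot: [0.983, 0.181, -0.006, 0.002]
wrist_force: [1.7, -4.5, 0.6]
gripper_width: 0.0225
{'clock': 15.5333, 'position': [0.551, 0.015, 0.0632], 'tool_rot': [0.9835, 0.181, -0.0062, 0.0023], 'wrist_force': [1.7289, -4.5285, 0.5997], 'gripper_width': 0.0225, 'joint_positions': [-0.09, 0.1576, -0.1181, 1.3057, -0.0077, 2.6876]}
draw 0.04283203078361373
[[339.67103649 118.01825347]]
```

```bash
python3 -m pendant '[{"dp":[0,-0.3,0],"yaw":0,"hand":255},{"dp":[0,-0.55,0],"yaw":0,"hand":255},{"dp":[0,-0.55,0],"yaw":0,"hand":255},{"dp":[0,-0.55,0],"yaw":0,"hand":255}]'
python3 - <<'E'
from h import *
st(); p=np.array(r.read_state()['position']); X=np.array([np.cos(np.radians(110.5)),np.sin(np.radians(110.5)),0]); print('draw',(p-[.566,-.0251,.063])@X)
s=snap('wrist','w8'); q=proj(s,[[.6285,.0362,.026]])[0]; print(q)
u,v=int(q[0])-50,max(int(q[1])-37,0); print(u,v)
cv2.imwrite('pics/w8v.png',np.clip(cv2.resize(s['frame'][v:v+75,u:u+100],None,fx=8,fy=8,interpolation=cv2.INTER_CUBIC)*1.3,0,255).astype(np.uint8))
E
```

```text
clock: 15.92
position: [0.5495, 0.0189, 0.0632]
tool_rot: [0.984, 0.181, -0.006, 0.003]
wrist_force: [2.8, -5.0, 0.7]
gripper_width: 0.0223
{'clock': 15.9167, 'position': [0.5495, 0.0189, 0.0632], 'tool_rot': [0.9835, 0.1806, -0.0059, 0.0033], 'wrist_force': [2.8374, -5.0029, 0.6859], 'gripper_width': 0.0223, 'joint_positions': [-0.0821, 0.1534, -0.1229, 1.3042, -0.0096, 2.6964]}
draw 0.046996790201410225
[348.74166792 118.08218127]
298 81
```

View pics/w8v.png

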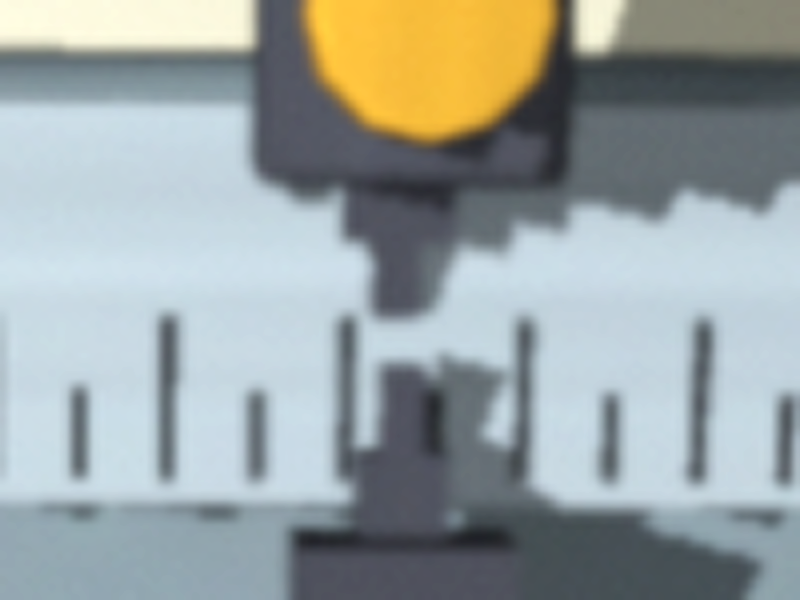

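The pointer (base centre 401, tip about 403) and the index (centre about 397) are level within about 0.2 mm, at 17.7 px/mm in the crop. I'll check that it holds steady and that nothing else moved.

```bash
python3 - <<'E'
from h import *
X=np.array([np.cos(np.radians(110.5)),np.sin(np.radians(110.5)),0]); t0=load('top0')['frame'].astype(int)
b8=load('w8')['frame'].astype(int)
for i in range(12):
    s=r.snapshot('wrist'); 
    if i%3==2: q=r.read_state(); print(q['clock'],'draw',round((np.array(q['position'])-[.566,-.0251,.063])@X,5),np.round(q['wrist_force'],1),round(q['gripper_width'],4),np.abs(s['frame'][81:156,298:398].astype(int)-b8[81:156,298:398]).mean())
t=r.snapshot('top')['frame'].astype(int)
for n,(u,v) in dict(casting=(458,298),bottle=(433,190),jar=(185,170),block=(187,297)).items():
    print(n,np.abs(t[v-18:v+18,u-18:u+18]-t0[v-18:v+18,u-18:u+18]).mean())
E
```

```text
16.1167 draw 0.04691 [ 1.8 -5.   0.9] 0.0222 1.428488888888889
16.2667 draw 0.04691 [ 1.4 -5.1  0.3] 0.0225 1.6201777777777777
16.4167 draw 0.04691 [ 1.9 -5.   0.2] 0.0227 1.6652
16.5667 draw 0.04688 [ 1.9 -4.5  0.7] 0.0228 1.6749777777777777
casting 14.606995884773662
bottle 14.34670781893004
jar 7.927469135802469
block 7.166923868312757
```

```bash
python3 -m pendant '[{"dp":[0,-0.16,0],"yaw":0,"hand":255},{"dp":[0,-0.16,0],"yaw":0,"hand":255},{"dp":[0,-0.16,0],"yaw":0,"hand":255}]'
python3 - <<'E'
from h import *
X=np.array([np.cos(np.radians(110.5)),np.sin(np.radians(110.5)),0])
for i in range(6): s=r.snapshot('wrist')
q=r.read_state(); print('draw',(np.array(q['position'])-[.566,-.0251,.063])@X,np.round(q['tool_rot'],4))
# pointer/index left/right dark edges
G=s['frame'].mean(2); G8=load('w8')['frame'].mean(2)
for nm,g in(('w8',G8),('now',G)):
  for lab,v in(('index',81+int(270/8)),('index base',81+26),('ptr',81+int(410/8)),('ptr base',81+61)):
    print(nm,lab,np.round(g[v,336:360]).astype(int).tolist())
t,t0=r.snapshot('top'),load('top0')
for n,(u,v) in dict(casting=(458,298),bottle=(433,190),jar=(185,170)).items():
  a,b=[x['depth'][v-20:v+20,u-20:u+20] for x in(t,t0)]; d=np.abs(a-b); print(n,np.median(d),(d>.015).mean(), t['frame'][v-20:v+20,u-20:u+20].mean(),t0['frame'][v-20:v+20,u-20:u+20].mean())
E
```

```text
clock: 16.87
position: [0.5494, 0.0191, 0.0631]
tool_rot: [0.984, 0.18, -0.006, 0.004]
wrist_force: [1.6, -5.5, 0.8]
gripper_width: 0.0226
draw 0.04717712210200521 [ 0.9836  0.1801 -0.0057  0.0043]
w8 index [171, 170, 170, 170, 170, 170, 169, 158, 128, 82, 66, 66, 68, 70, 76, 85, 89, 103, 136, 160, 168, 168, 168, 167]
w8 index base [154, 155, 155, 151, 126, 81, 66, 67, 67, 66, 67, 66, 66, 64, 63, 62, 57, 55, 62, 73, 80, 81, 81, 82]
w8 ptr [168, 167, 164, 148, 109, 84, 124, 156, 149, 114, 79, 68, 67, 66, 59, 42, 36, 60, 80, 86, 85, 86, 97, 131]
w8 ptr base [163, 163, 163, 160, 155, 136, 97, 73, 67, 66, 67, 66, 68, 68, 67, 67, 67, 71, 79, 83, 85, 86, 85, 84]
now index [170, 170, 171, 170, 170, 170, 169, 161, 130, 83, 67, 66, 68, 69, 76, 83, 87, 98, 131, 159, 168, 168, 168, 168]
now index base [155, 153, 155, 151, 128, 82, 66, 67, 67, 66, 68, 67, 65, 64, 64, 62, 58, 54, 60, 73, 81, 81, 82, 81]
now ptr [167, 168, 165, 148, 110, 86, 123, 153, 136, 91, 69, 67, 67, 66, 61, 46, 36, 60, 80, 86, 84, 86, 95, 123]
now ptr base [163, 163, 162, 160, 152, 129, 89, 68, 66, 66, 68, 67, 68, 66, 67, 68, 68, 74, 80, 84, 85, 84, 85, 84]
casting 0.0021740794 0.0025 37.27375 50.928333333333335
bottle 0.0023075342 0.006875 104.39 107.345625
jar 0.002325058 0.00875 90.58229166666666 83.415625
```

```bash
python3 -c "
from plant import r
print(r.job_done())"
```

```text
the job is handed in; nothing more can be done
None
```

The job is handed in at about 17 s of the 53 s, with the gripper still holding the knob at the mark.

- **Zeroing:** I pressed the zero key with the stylus while the jaws were shut. It bottomed out: the force rose to 8.8 N (4 N means right down) and the last push moved it only 0.1 mm.
- **Stylus:** It stands in the middle hole of the rightmost block, released. The wrist and scene pictures both show it upright with its collar on the block.
- **Jaw:** I drew it out about 47 mm by the arm's reading. The last close-up showed the pointer within about 0.2–0.3 mm of the index. I then nudged it about 0.2 mm towards the mark, checking that step only in pixel values because my pictures were used up. It stayed within 0.1 mm over 0.65 s of holding just before that nudge, with the spring pulling about 5 N, and it never snapped back.
- **Casting, bottle and jar:** They appear unmoved. The before-and-after depth from the top camera agrees within about 2 mm. Picture brightness at the casting and bottle had changed; I put that down to the arm's shadow because the depth did not change.
- **Disagreements:** The first estimates of the draw from different pictures ranged from 46 to 50 mm. The top and wrist cameras differed by up to 3 mm, so I placed the stylus and the pointer from the wrist close-ups.

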